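# Close the board tester and hold its cam lever at full lift

## Task

On the board test fixture, first lower the hinged lid gently until it is fully closed, without slamming it; only then swing the cam lever with the red ball up to its highest lift point, where it stands straight up, so that the board is pressed to the test probes. The lever springs back when let go, so finish while still holding it steady there, the lid still closed. Leave the other things on the bench where they are.

Things in the scene. Friction and masses are not known exactly. Their poses are not given: they have to be found in the camera images.
- fixture: Board test fixture, screwed down: aluminium base plate 12 mm thick (x -115..115, y -160..90 mm) with a blue open housing 160 x 150 mm, top at 75 mm. Origin on the bench under the housing's middle; +x from the front (knob side) to the lid's hinge, +y from the cam lever to the housing. Bearing block, brass cam disc and orange follower stand at y -121..-80, x -10..55, up to 86 mm high.
- lid (a joint): Angle of the lid (aluminium frame 160 x 150 x 8 mm, clear window, 0.24 to 0.36 kg). 0 = closed flat on the housing; grows as it opens up and away from the front; stop at 1.75 rad; starts at 1.1 to 1.6. Stiff friction hinge (0.45 N m): it stays where it is left; 1 to 4 N at the knob moves it.
- lid_knob (a point): Centre of the lid's yellow knob: a cylinder 18 mm in diameter, 30 mm long, parallel to the hinge, on a thin stalk 35 mm beyond the lid's free edge, 195 mm from the hinge. It can be pinched by its two flat ends and turns between the fingers as the lid swings. Lid closed: 79.5 mm above the bench, at x -115, y 20 mm of the fixture.
- lid_hinge (a point): Point on the lid's hinge axis (parallel to the fixture's y), level with the knob along that axis: knob = hinge + 195 mm * (-cos angle, 0, sin angle) in fixture axes.
- cam_lever (a joint): Angle of the cam lever. 0 = lowest: it points to the front, 15 degrees above level; grows as it swings up and back. 1.309 = straight up, the highest lift; beyond it the lift falls again, stop at 1.9. Starts at 0 to 0.25. Friction 0.22 N m and a return spring (0.4 N m per rad towards 0): let go near the top, it swings back down. About 7 N at the ball moves it near the top.
- cam_handle: The whole cam lever: steel rod (10 mm) with a red ball, hub, shaft and brass eccentric disc. Origin at the centre of its pivot, 42 mm above the bench, in the ball's plane; y is the axis, parallel to the fixture's y. It has the fixture's orientation at lever angle 0.
- cam_ball (a point): Centre of the lever's red ball, 30 mm in diameter, 110 mm from the pivot: ball = pivot + 110 mm * (-cos a, 0, sin a) in fixture axes, a = lever angle + 0.262 rad. Its centre is 55 mm beside the housing's wall; it can be pinched from its two sides (along the fixture's y) and turns between the fingers as the lever swings.
- nest_lift (a joint): Height in m of the board carriage and its orange follower pad, raised by the cam: 0 with the lever lowest, 0.0133 at the highest lift point (lever straight up); lift = 0.018 * (cos(lever - 1.309) - 0.259).
- solder_reel: Bystander: upright bare-metal solder reel, 54 mm diameter, 55 mm tall; origin at its underside. Loose on the bench; leave it alone.
- flux_bottle: Bystander: small amber bottle with black cap, 36 mm diameter, 90 mm tall; origin at its underside. Loose on the bench; leave it alone.
- wash_bottle: Bystander: white plastic bottle, 60 mm diameter, 130 mm tall; origin at its underside. Loose on the bench; leave it alone.
- tip_tin: Bystander: small round steel tin, 44 mm diameter, 18 mm tall; origin at its underside. Loose on the bench; leave it alone.
- tweezers: Bystander: dark steel tweezers lying flat, 125 mm long, 8 mm high; origin at its underside. Loose on the bench; leave it alone.
- screwdriver: Bystander: screwdriver with orange handle lying on the bench; origin at its underside. Loose on the bench; leave it alone.
- spare_module: Bystander: small green box module 50 x 35 x 14 mm; origin at its underside. Loose on the bench; leave it alone.

How it is judged:
On the way, in this order (a step that is already met when the one before it is completed fails the run):
1. the lid is closed (value of joint lid below 0.035 rad and value of joint cam_lever below 0.6 rad), for 0.2 s.
2. the cam lever is at its highest lift, with the lid closed, and held by the robot (value of joint lid below 0.035 rad and value of joint nest_lift above 0.0129 m and contact force between any of the fingers, the arm and cam_handle above 0.5 N), for 0.3 s.
At the end, for the whole second after the job is handed in: The lid is closed (under 0.035 rad), the carriage is within 0.4 mm of its highest lift (lift above 12.9 mm, so the lever is within about 12 degrees of straight up), the lever is steady (under 0.2 rad/s) and the robot is still holding or pushing it (contact above 0.5 N) (all of step 2 and velocity of joint cam_lever between -0.2 and 0.2 rad/s); the arm keeps its last pose, push and grip.
It fails at once if the cam lever is raised (over 0.6 rad) while the lid is open (value of joint lid above 0.06 rad and value of joint cam_lever above 0.6 rad).
It fails at once if the lid is slammed (over 2.5 rad/s in the last 0.3 rad) (value of joint lid below 0.3 rad and velocity of joint lid below -2.5 rad/s).
It fails at once if a bystander is moved more than 30 mm (distance of any of solder_reel, flux_bottle, wash_bottle, tip_tin, tweezers, screwdriver, spare_module from where it was at the start of the episode above 0.03 m).
It also fails if it takes over 54 s, if anything falls off the work surface, if the arm or the gripper's body presses on something with over 40 N, if the wrist force passes 120 N, or if a joint passes its speed limit or range.

## Robot

A 6-joint arm with a two-finger parallel gripper is mounted at the origin on the work surface. World frame = base frame: x ahead of the robot, y to its left, z up, the work surface at z = 0. Lengths are in m, angles in rad, forces in N, time in s.
With the tool pointing down it reaches from about 0.425 to 0.925 m from the base axis. Payload 12.5 kg.
Tool frame: the origin (TCP) lies midway between the tips of the shut fingers; the grasp point (between the pads) lies 19 mm behind it (ctrl.pinch_z is the distance from the TCP to the grasp point, in m); z points along the fingers, y is the line along which they close (so a half turn about z gives the same grasp; the last joint's range is limited). The gripper opens to 85 mm and grips with 20 to 120 N. Pads are 22 mm wide; open, the fingers measure 114 mm over their backs; the gripper's body (76 mm by 85 mm) begins 54 mm behind the grasp point. The pads swing forward as they close: fully open they stand 13 mm farther back than shut.
Start: joints at [-1.357, 0.491, 1.559, -0, 1.092, -0.106], TCP at [0.197, -0.593, 0.231] pointing down, gripper open.
Joint ranges: [-3.1, 3.1], [-0.84, 2.19], [0.05, 2.79], [-1.13, 4.28], [0.06, 2.93], [-2.69, 2.69]. Speed limits (rad/s): [2.22, 2.22, 2.79, 3.14, 3.14, 3.14].

## Interface

Orientations are given as a unit quaternion [w, x, y, z].
In Python, from rig import ctrl gives the robot as it stands. Calls block until the motion is done:
- ctrl.move_pose(position, orientation): joint-space move of the TCP to a pose.
- ctrl.move_straight(position, attitude=None, velocity=0.15): straight line of the TCP; attitude=None keeps the orientation; velocity is the mean speed in m/s.
- ctrl.move_j(angles): joint-space move.
- ctrl.command_gripper(opening, grip_force=None): finger opening in m; grip_force is the grip in N (None keeps the last); returns when the fingers have stopped.
- ctrl.wait(seconds).
- ctrl.inverse_kinematics(position, orientation): joint angles nearest the present ones, or None.
- ctrl.grab_frame(name): name is "side" or "top" or "wrist"; returns a dict with "img" (384x512x3 uint8, blue, green, red), "vfov" (degrees; the focal length in pixels is half the picture's height over the tangent of half this angle, whatever the lens; pixels are square), "cx", "cy" (the principal point, pixels), "cam_to_world" (4x4, takes a point from camera to world coordinates). Camera axes: x right, y down, z forward; pixel columns grow to the right and rows downward; lengths in m; the calibration is good to about 2 mm. A picture is of the moment at which its call begins. There is no depth.
A pose or a line that the arm cannot do raises ctrl.Unreachable and nothing moves.
- ctrl.job_done(): hands the job in; it is judged then, once.
Readings, each from a call of its own:
- ctrl.current_t(): time.
- ctrl.current_joint_positions(): joint angles.
- ctrl.current_joint_velocities(): joint speeds.
- ctrl.current_joint_torque(): joint torques, N m.
- ctrl.current_eef_pos(): TCP position.
- ctrl.current_tool_rot(): TCP orientation.
- ctrl.current_ft_force(): force on the tool from outside, world axes, zero at the start.
- ctrl.current_torque(): the same for the moment, N m.
- ctrl.current_gripper_width(): finger opening in m.
- ctrl.current_grasp_force(): force on a finger pad.
Only numpy, scipy, OpenCV 4.12 (cv2) and the standard library are available. Lean on these libraries where they do the work, as an engineer would, in place of code of your own. Each camera call takes 0.05 s, during which the arm holds its last target. There are 200 camera calls.

## Working session

There is one attempt and no reset: what is moved stays moved. The work goes in short steps, each a Python script; the robot and the scene stay as the last script left them, time stands still between calls to the robot, and variables do not carry over. Pictures are saved under pics/ and viewed, at most 11 in all, crops included, and the job is handed in when it is done.

```bash
mkdir -p pics; python3 - <<'E'
from rig import ctrl
import cv2,numpy as np,pickle
d={}
for n in("side","top"):
    f=ctrl.grab_frame(n);d[n]=f;print(n,f["vfov"],f["cx"],f["cy"],np.round(f["cam_to_world"],3).tolist())
pickle.dump(d,open("f0.pkl","wb"))
for n in d: cv2.imwrite(f"pics/{n}0.png",d[n]["img"])
print(ctrl.current_t(),ctrl.pinch_z,ctrl.current_tool_rot())
E
```

```text
side 50.32743273286176 258.40465905763665 192.22235736220122 [[-0.885, -0.294, 0.36, 0.16], [-0.465, 0.591, -0.659, 0.803], [-0.019, -0.751, -0.66, 0.872], [0.0, 0.0, 0.0, 1.0]]
top 46.2409281510494 261.6315088067091 191.51728211360506 [[0.027, -0.993, 0.119, 0.433], [-1.0, -0.027, 0.002, -0.005], [0.001, -0.119, -0.993, 1.282], [0.0, 0.0, 0.0, 1.0]]
0.1 0.0187 [-5.05330800e-04  9.87241316e-01  1.59230424e-01 -3.50019480e-05]
```

View pics/side0.png

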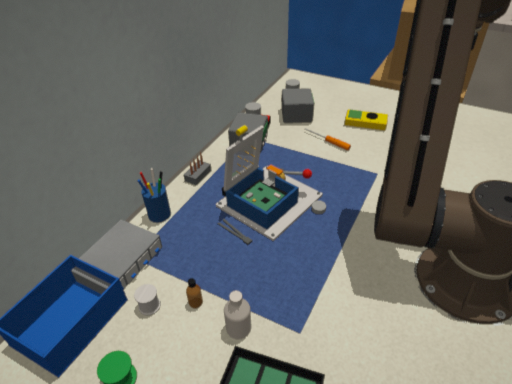

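View pics/top0.png

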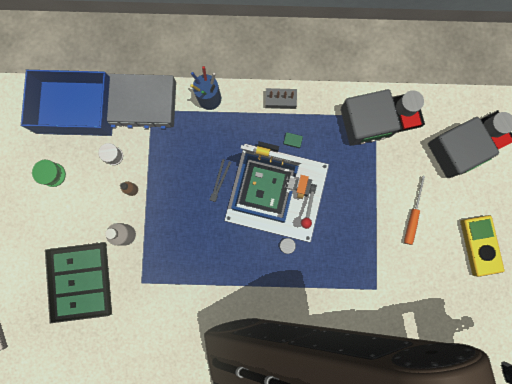

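```bash
cat > h.py <<'E'
import numpy as np,cv2
def ray(f,u,v):
    F=192/np.tan(np.radians(f["vfov"]/2));T=f["cam_to_world"]
    d=T[:3,:3]@np.array([(u-f["cx"])/F,(v-f["cy"])/F,1]);return T[:3,3],d/np.linalg.norm(d)
def onz(f,u,v,z):
    o,d=ray(f,u,v);return o+d*(z-o[2])/d[2]
def tri(r1,r2):
    (a,d),(b,e)=r1,r2
    s=np.linalg.lstsq(np.c_[d,-e],b-a,rcond=None)[0];p,q=a+s[0]*d,b+s[1]*e
    return (p+q)/2,np.linalg.norm(p-q)
def blobs(f,lo,hi,roi,amin=8):
    h=cv2.cvtColor(f["img"],cv2.COLOR_BGR2HSV);m=cv2.inRange(h,lo,hi)
    k=np.zeros_like(m);x0,y0,x1,y1=roi;k[y0:y1,x0:x1]=255;m&=k
    n,_,st,c=cv2.connectedComponentsWithStats(m)
    return [(c[i].round(1).tolist(),st[i].tolist()) for i in range(1,n) if st[i][4]>=amin]
E
python3 - <<'E'
import pickle
from h import *
d=pickle.load(open("f0.pkl","rb"));S,T=d["side"],d["top"]
R={"side":(215,100,340,240),"top":(215,135,340,260)}
for n in d:
    for nm,lo,hi in(("yel",(20,120,100),(35,255,255)),("red",(0,150,80),(6,255,255)),("red2",(172,150,80),(180,255,255))):
        print(n,nm,blobs(d[n],lo,hi,R[n]))
c=T["img"][125:260,200:345];cv2.imwrite("pics/topc.png",cv2.resize(c,None,fx=4,fy=4,interpolation=cv2.INTER_CUBIC)) 
c=S["img"][115:245,205:335];cv2.imwrite("pics/sidec.png",cv2.resize(c,None,fx=4,fy=4,interpolation=cv2.INTER_CUBIC))
E
```

```text
side yel [([241.3, 129.8], [236, 125, 12, 11, 78]), ([282.2, 175.6], [280, 173, 5, 6, 20])]
side red [([268.4, 117.6], [268, 116, 2, 5, 8]), ([306.6, 173.0], [303, 170, 8, 7, 43])]
side red2 [([307.3, 173.1], [303, 169, 9, 9, 22])]
top yel [([262.3, 150.8], [256, 146, 14, 10, 98])]
top red [([306.1, 222.4], [302, 218, 9, 10, 60])]
top red2 []
```

View pics/topc.png

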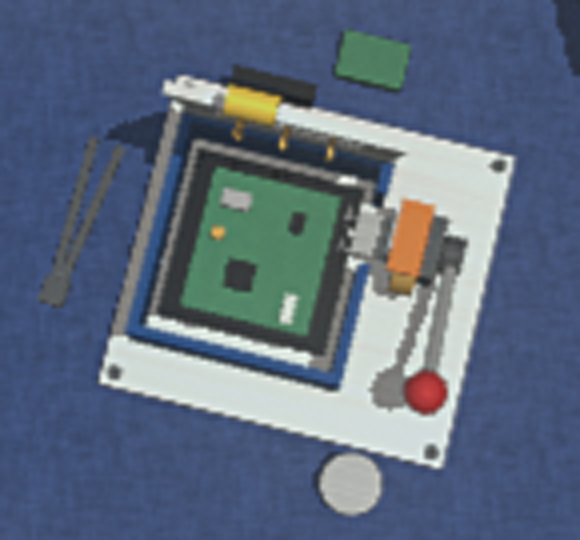

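View pics/sidec.png

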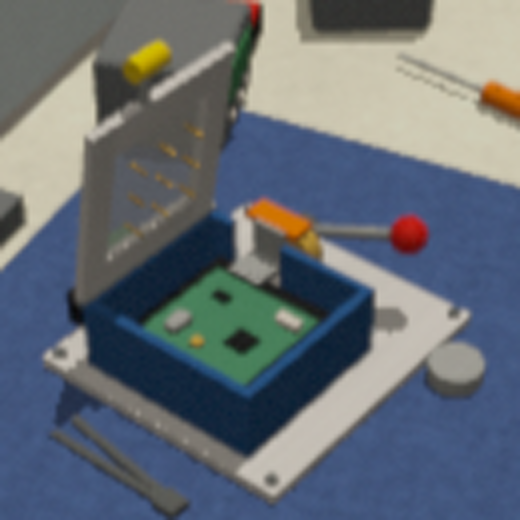

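The top crop shows the fixture with its front toward the robot. Plate corners are at crop (514,157), (442,467) and (99,382), the red ball at (426,392), the knob at (250,103), with the tin just ahead of the front edge. The side crop shows the lid nearly upright, with plate corners at (470,315), (272,500) and (43,357).

```bash
python3 - <<'E'
import pickle,json
from h import *
d=pickle.load(open("f0.pkl","rb"));S,T=d["side"],d["top"]
m=np.array([[115,-160],[-115,-160],[-115,90],[-115,-160],[-115,90],[115,90]])/1000
px=[(T,200+u/4,125+v/4) for u,v in((514,157),(442,467),(99,382))]+[(S,205+u/4,115+v/4) for u,v in((470,315),(272,500),(43,357))]
w=np.array([onz(f,u-.4,v-.4,.012)[:2] for f,u,v in px])
A,B=m-m.mean(0),w-w.mean(0)
yaw=np.arctan2((A[:,0]*B[:,1]-A[:,1]*B[:,0]).sum(),(A*B).sum())
R=np.array([[np.cos(yaw),-np.sin(yaw)],[np.sin(yaw),np.cos(yaw)]]);o=w.mean(0)-R@m.mean(0)
print("yaw",yaw,"o",o,"res mm",((w-(m@R.T+o))*1000).round(1).tolist())
k,e1=tri(ray(S,241.3,129.8),ray(T,262.3,150.8));b,e2=tri(ray(S,306.9,173),ray(T,306.1,222.4))
kf=np.r_[R.T@(k[:2]-o),k[2]];bf=np.r_[R.T@(b[:2]-o),b[2]]
print("knob",k,kf,e1,"ball",b,bf,e2)
print("lid ang",np.arctan2(kf[2]-.0795,.080-kf[0]),"r",np.hypot(kf[2]-.0795,.08-kf[0]))
a=np.arcsin((b[2]-.042)/.11);print("lever",a-.262,"pivot x",bf[0]+.11*np.cos(a))
json.dump(dict(yaw=yaw,o=o.tolist(),k=k.tolist(),b=b.tolist()),open("m.json","w"))
E
```

```text
yaw -0.21754160109185178 o [ 0.59350227 -0.01021173] res mm [[-0.9, 0.5], [1.5, -0.8], [0.5, -2.1], [0.4, 0.7], [-0.3, 2.7], [-1.1, -0.9]]
knob [ 0.64813722 -0.00197347  0.27146288] [0.05156919 0.01983594 0.27146288] 0.00038184237564326207 ball [ 0.49657424 -0.12277726  0.08980379] [-0.07034854 -0.13083242  0.08980379] 0.0004955818083240975
lid ang 1.4237594217617635 r 0.19405684034856965
lever 0.18757174334047444 pivot x 0.028721122241864877
```

The measurements agree with the given sizes: knob y 19.8 (20), ball y −130.8 (−130), lid radius 194 (195). Next I grasp the knob.

```bash
cat >> h.py <<'E'
import json
from scipy.spatial.transform import Rotation as Ro
M=json.load(open("m.json"));yaw=M["yaw"]
def W(x,y,z): # fixture -> world
    c,s=np.cos(yaw),np.sin(yaw);return np.array([M["o"][0]+c*x-s*y,M["o"][1]+s*x+c*y,z])
def knob(a): return W(.08-.195*np.cos(a),.02,.0795+.195*np.sin(a))
def quat(flip):
    h=(yaw+np.pi*flip)/2;return np.array([0,np.cos(h),np.sin(h),0])
E
python3 - <<'E'
from h import *
from rig import ctrl
for f in(0,1):
    for p in((.648,-.002,.34),(.485,.034,.06)):
        j=ctrl.inverse_kinematics(p,quat(f));print(f,None if j is None else np.round(j,2))
q=quat(1) if abs(ctrl.inverse_kinematics((.648,-.002,.34),quat(1))[5])<abs(ctrl.inverse_kinematics((.648,-.002,.34),quat(0))[5]) else quat(0)
k=np.array(M["k"]);k[:2]=(k+knob(1.424))[:2]/2
ctrl.move_pose(k+[0,0,.08],q)
ctrl.command_gripper(.055,20)
ctrl.move_straight(k-[0,0,.021],velocity=.1)
print("ft",ctrl.current_ft_force().round(1) if hasattr(ctrl.current_ft_force(),'round') else ctrl.current_ft_force())
for n in("side","wrist"): cv2.imwrite(f"pics/{n}1.png",ctrl.grab_frame(n)["img"])
ctrl.command_gripper(.0,20)
print(ctrl.current_gripper_width(),ctrl.current_grasp_force(),ctrl.current_ft_force(),ctrl.current_t())
a=cv2.imread("pics/side1.png")[90:240,190:390];b=cv2.imread("pics/wrist1.png")
cv2.imwrite("pics/c1.png",np.hstack([cv2.resize(a,(400,300)),cv2.resize(b,(400,300))]))
E
```

```text
0 [-0.1   0.45  1.34 -0.    1.35  1.68]
0 [-0.07  0.56  2.05 -0.    0.52  1.72]
1 [-0.1   0.45  1.34 -0.    1.35 -1.46]
1 [-0.07  0.56  2.05 -0.    0.52 -1.42]
ft [-0.2 -0.4 -0. ]
0.029116257048976135 21.874186098575592 [-1.28302284 -0.63164539  3.47667476] 4.7667
```

View pics/c1.png

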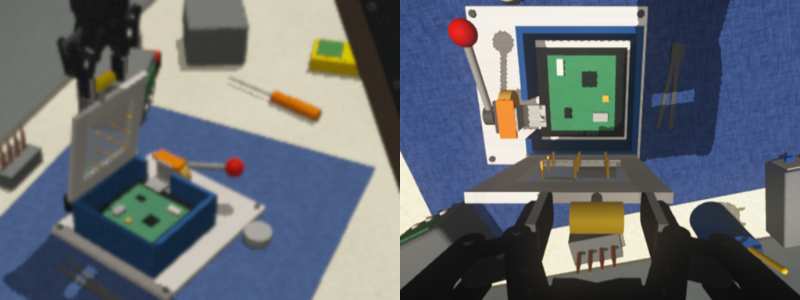

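The picture shows the yellow knob between the open fingers (wrist view about (597,217)). After closing, the width reads 29 mm, so the knob is gripped. Now I swing the lid down along its arc.

```bash
python3 - <<'E'
from h import *
from rig import ctrl
off=np.array([0,0,-.021])
for a in np.linspace(1.424,0,16)[1:]:
    ctrl.move_straight(knob(a)+off,velocity=.07 if a>.3 else .04)
    print(round(a,2),np.round(ctrl.current_ft_force(),1),round(ctrl.current_gripper_width(),4))
    if np.linalg.norm(ctrl.current_ft_force())>40: print("stop");break
print(ctrl.current_t())
a=ctrl.grab_frame("side")["img"][90:240,190:390];b=ctrl.grab_frame("wrist")["img"]
cv2.imwrite("pics/c2.png",np.hstack([cv2.resize(a,(400,300)),cv2.resize(b,(400,300))]))
E
```

```text
1.33 [-1.6 -0.5 -3.6] 0.0295
1.23 [-1.6 -0.8 -1.7] 0.0297
1.14 [-1.8 -0.6  0.6] 0.0295
1.04 [-5.  -0.6  2.6] 0.0296
0.95 [-4.6 -0.4  2.7] 0.0296
0.85 [-4.5 -0.6  1.6] 0.0292
0.76 [-3.  -0.3  0.6] 0.0295
0.66 [-2.2  0.3 -1.7] 0.0296
0.57 [-1.4  0.4 -2.5] 0.0294
0.47 [-1.7  0.9 -3.1] 0.0295
0.38 [-1.9  1.7 -2.2] 0.0296
0.28 [-2.6  3.2 -2.1] 0.0296
0.19 [-2.1  4.3 -2.2] 0.0294
0.09 [-1.6  4.1 -3. ] 0.0294
0.0 [-0.7  5.4 -3. ] 0.0292
11.8167
```

View pics/c2.png

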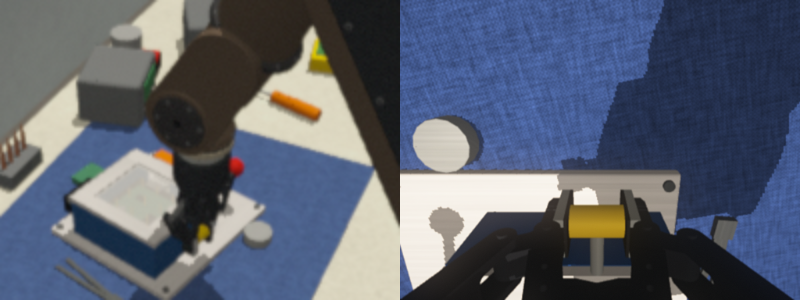

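The lid is down with the knob still held. I press gently until it seats, then release and go to the ball.

```bash
python3 - <<'E'
from h import *
from rig import ctrl
for i in range(1,9):
    ctrl.move_straight(knob(0)+[0,0,-.021-.001*i],velocity=.02)
    F=ctrl.current_ft_force();print(i,np.round(F,1))
    if F[2]>10: break
ctrl.wait(.3)
ctrl.command_gripper(.05);print(ctrl.current_ft_force())
p=np.array(ctrl.current_eef_pos());ctrl.move_straight(p+[0,0,.11],velocity=.2)
b=np.array(M["b"]);b[:2]=(b[:2]+W(-.0703,-.130,0)[:2])/2
q=ctrl.current_tool_rot()
ctrl.move_pose(b+[0,0,.09],q)
f=ctrl.grab_frame("side");a=f["img"][90:240,190:390]
ctrl.move_straight(b-[0,0,.021],velocity=.1)
print(ctrl.current_ft_force(),ctrl.current_t())
w=ctrl.grab_frame("wrist")["img"]
cv2.imwrite("pics/c3.png",np.hstack([cv2.resize(a,(400,300)),cv2.resize(w,(400,300))]))
E
```

```text
1 [-2.1  4.9  0.3]
2 [-5.7  4.7 15.2]
[-0.62412025  0.30491534  0.88649896]
[-0.50437429  0.12496629  0.73987014] 15.7333
```

View pics/c3.png

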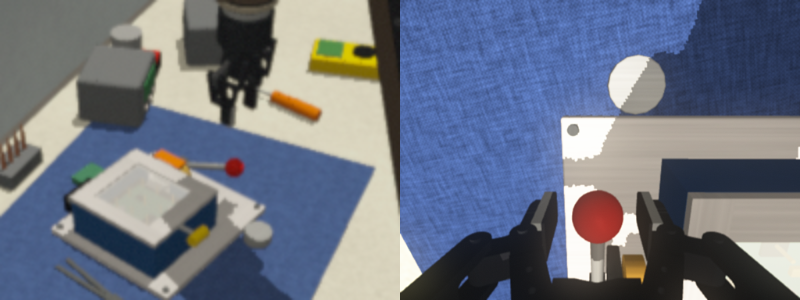

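The side view shows the lid flat and closed. The wrist view shows the ball centred between the fingers at (597,217). Now I grip it and swing it up.

```bash
python3 - <<'E'
from h import *
from rig import ctrl
ctrl.command_gripper(0,50);print(ctrl.current_gripper_width(),np.round(ctrl.current_ft_force(),1))
for a in np.linspace(.45,np.pi/2,13)[1:]:
    ctrl.move_straight(W(.0287-.11*np.cos(a),-.1304,.042+.11*np.sin(a)-.021),velocity=.06)
    F=ctrl.current_ft_force();print(round(a,2),np.round(F,1),round(ctrl.current_gripper_width(),4))
    if np.linalg.norm(F)>50: print("stop");break
ctrl.wait(.5)
print(ctrl.current_t(),ctrl.current_eef_pos(),ctrl.current_grasp_force())
S,T=ctrl.grab_frame("side"),ctrl.grab_frame("top")
cv2.imwrite("pics/c4.png",np.hstack([cv2.resize(f["img"][90:240,190:390],(400,300)) for f in(S,T)]))
cv2.imwrite("pics/w4.png",ctrl.grab_frame("wrist")["img"])
for f in(S,T): print(blobs(f,(0,150,60),(6,255,255),(215,135,340,260),4))
E
```

```text
0.027619142838873127 [0.4 5.1 1.3]
0.54 [-0.7  5.4  0. ] 0.0276
0.64 [-2.1  5.6  0. ] 0.0275
0.73 [ 0.4  6.7 -2.8] 0.0272
0.82 [ 2.2  5.9 -3.1] 0.0276
0.92 [ 0.4  6.5 -3.4] 0.0274
1.01 [ 0.8  5.5 -4.6] 0.0273
1.1 [ 1.5  6.5 -5.2] 0.027
1.2 [  7.5   4.8 -15.4] 0.0231
1.29 [-0.7 -0.5 -0.3] 0.0002
1.38 [ 0.2  1.3 -0.3] 0.0001
1.48 [-0.   0.2 -0.7] -0.0003
1.57 [-0.5  0.7  0.7] 0.0003
20.5167 [ 0.59334049 -0.14372562  0.13102734] 0.0
[([304.5, 167.7], [301, 164, 8, 8, 45])]
[]
```

View pics/c4.png

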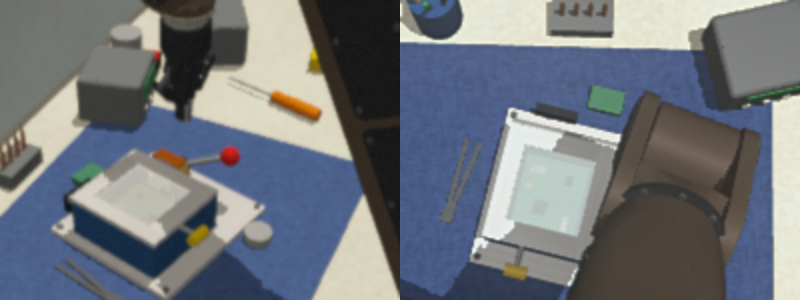

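View pics/w4.png

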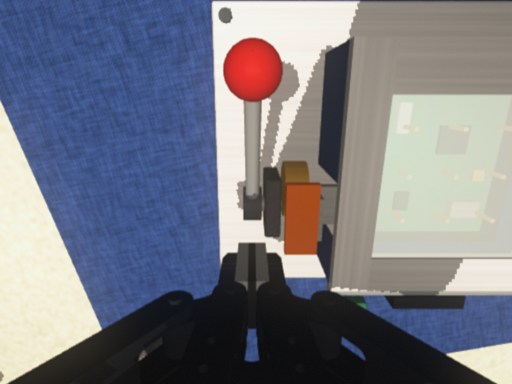

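The fingers slid up off the ball at about 54° of the swing. The 27.6 mm width shows the pads had it above its middle. The lid is still closed, and the lever rests partly raised (side view ball at (304.5,167.7), wrist view at (253,70)). I'll relocate the ball and grip about 8 mm deeper and harder.

```bash
python3 - <<'E'
from h import *
from rig import ctrl
S,Wr=ctrl.grab_frame("side"),ctrl.grab_frame("wrist")
bs=max(blobs(S,(0,150,60),(6,255,255),(215,135,340,260),4),key=lambda t:t[1][4])[0]
bw=max(blobs(Wr,(0,150,60),(6,255,255),(150,0,350,150),4),key=lambda t:t[1][4])[0]
b,e=tri(ray(S,*bs),ray(Wr,*bw))
c,s=np.cos(yaw),np.sin(yaw);d=b[:2]-M["o"];bf=np.array([c*d[0]+s*d[1],-s*d[0]+c*d[1],b[2]])
a=np.arctan2(b[2]-.042,.0287-bf[0])
print(b,bf,e,"a",a,"r",np.hypot(b[2]-.042,.0287-bf[0]))
if e<.006 and abs(bf[1]+.13)<.006:
    p=np.array(ctrl.current_eef_pos());ctrl.move_straight(p+[0,0,.09],velocity=.2)
    ctrl.command_gripper(.05,100)
    g=W(.0287-.11*np.cos(a),-.1304,.042+.11*np.sin(a))
    ctrl.move_straight(g+[0,0,.07],velocity=.2)
    ctrl.move_straight(g-[0,0,.029],velocity=.08)
    print(np.round(ctrl.current_ft_force(),1))
    ctrl.command_gripper(0,100)
    print(ctrl.current_gripper_width(),np.round(ctrl.current_ft_force(),1),ctrl.current_grasp_force(),ctrl.current_t())
E
```

```text
[ 0.50544101 -0.12411609  0.1062435 ] [-0.06140179 -0.13022599  0.1062435 ] 1.6226028251938282e-06 a 0.6194043974068864 r 0.11065965634688167
[0.4 0.3 0.3]
0.026263183078626632 [-2.3  5.   2.1] 97.9947817325592 24.2833
```

```bash
python3 - <<'E'
from h import *
from rig import ctrl
w0=ctrl.current_gripper_width()
for a in np.linspace(.62,np.pi/2,13)[1:]:
    ctrl.move_straight(W(.0287-.11*np.cos(a),-.1304,.042+.11*np.sin(a)-.029),velocity=.06)
    F=ctrl.current_ft_force();w=ctrl.current_gripper_width();print(round(a,2),np.round(F,1),round(w,4))
    if np.linalg.norm(F)>30 or w<w0-.0015: print("stop");break
print(ctrl.current_t(),ctrl.current_eef_pos())
a=ctrl.grab_frame("side")["img"][90:240,190:390];b=ctrl.grab_frame("wrist")["img"]
cv2.imwrite("pics/c5.png",np.hstack([cv2.resize(a,(400,300)),cv2.resize(b,(400,300))]))
E
```

```text
0.7 [-4.4  5.5  0.3] 0.0265
0.78 [-5.8  6.1  1.8] 0.0266
0.86 [-6.1  5.5  0.3] 0.0266
0.94 [-8.1  5.3  3. ] 0.0265
1.02 [-1.9  5.5 -2.5] 0.0266
1.1 [  5.7   3.3 -15.9] 0.0256
1.17 [0.2 0.6 0.4] 0.0004
stop
26.3333 [ 0.55298861 -0.13513721  0.11509125]
```

View pics/c5.png

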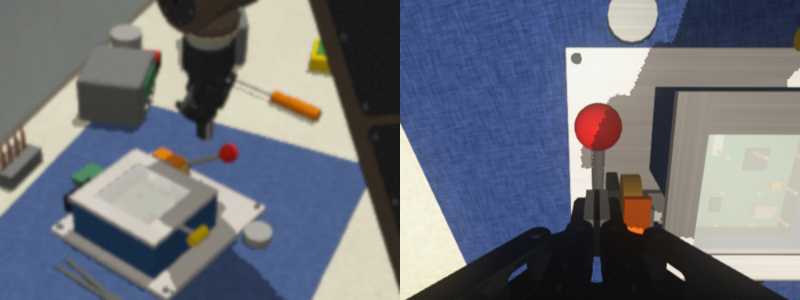

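It slipped again, so the cause is probably the lever spinning in pads held at a fixed attitude. I'll regrip with the tool tilted and turn it together with the lever, so nothing slides at the pads.

```bash
cat >> h.py <<'E'
def lever_pose(a,te,q0,depth=.021,back=0.):
    t=np.pi/2-a+te;Z=Ro.from_euler('z',yaw)
    r=Z*Ro.from_euler('y',-t)*Z.inv()*Ro.from_quat(np.roll(q0,-1))
    ap=r.apply([0,0,1]);q=np.roll(r.as_quat(),1)
    return W(.0287-.11*np.cos(a),-.1298,.042+.11*np.sin(a))+(depth-back)*ap,q
E
python3 - <<'E'
from h import *
from rig import ctrl
S,Wr=ctrl.grab_frame("side"),ctrl.grab_frame("wrist")
bs=max(blobs(S,(0,150,60),(6,255,255),(215,135,340,260),4),key=lambda t:t[1][4])[0]
bw=max(blobs(Wr,(0,150,40),(6,255,255),(200,100,300,220),4),key=lambda t:t[1][4])
b,e=tri(ray(S,*bs),ray(Wr,*bw[0]))
c,s=np.cos(yaw),np.sin(yaw);d=b[:2]-M["o"];bf=np.array([c*d[0]+s*d[1],-s*d[0]+c*d[1],b[2]])
a=np.arctan2(b[2]-.042,.0287-bf[0]);print(bs,bw,bf,e,"a",a,"r",np.hypot(b[2]-.042,.0287-bf[0]))
json.dump(a,open("a.json","w"))
q0=quat(1)
for te in(0,-.2,-.4):
    for aa,bk in((a,.09),(a,0),(1.2,0),(1.571,0)):
        j=ctrl.inverse_kinematics(*lever_pose(aa,te,q0,back=bk));print(te,round(aa,2),None if j is None else np.round(j,2))
E
```

```text
[304.3, 167.3] ([253.0, 160.5], [224, 132, 59, 59, 2726]) [-0.06119144 -0.12995276  0.10759276] 0.001361963381257124 a 0.630374608021593 r 0.11127839613708863
0 0.63 [-0.52  0.51  2.61  2.83  0.92  1.58]
0 0.63 [-0.45  0.67  2.46  2.91  0.93  1.57]
0 1.2 [-0.38  0.48  2.02  0.21  0.28 -1.92]
0 1.57 [-0.34  0.58  1.7  -0.    0.86 -1.7 ]
-0.2 0.63 [-0.48  0.35  2.46  2.71  0.42  1.78]
-0.2 0.63 [-0.43  0.57  2.37  2.86  0.54  1.65]
-0.2 1.2 [-0.36  0.51  1.9   0.05  0.56 -1.75]
-0.2 1.57 [-0.34  0.65  1.58 -0.03  1.12 -1.68]
-0.4 0.63 None
-0.4 0.63 [-0.41  0.52  2.26  2.6   0.19  1.93]
-0.4 1.2 [-0.35  0.55  1.79 -0.01  0.83 -1.7 ]
-0.4 1.57 [-0.33  0.72  1.46 -0.04  1.36 -1.66]
```

```bash
python3 - <<'E'
from h import *
from rig import ctrl
a=json.load(open("a.json"));q0=quat(1);te=-.65
ok=True
for aa,bk in((a,.09),(a,0),(.9,0),(1.2,0),(1.571,0)):
    j=ctrl.inverse_kinematics(*lever_pose(aa,te,q0,back=bk));print(round(aa,2),None if j is None else np.round(j,2))
    ok&=j is not None and j[5]<0
if ok:
    p=np.array(ctrl.current_eef_pos());ctrl.move_straight(p+[0,0,.09],velocity=.2)
    ctrl.command_gripper(.05,60)
    ctrl.move_pose(*lever_pose(a,te,q0,back=.09))
    ctrl.move_straight(lever_pose(a,te,q0)[0],velocity=.1)
    print(np.round(ctrl.current_ft_force(),1))
    ctrl.command_gripper(0,60);w0=ctrl.current_gripper_width();print(w0)
    for aa in np.linspace(a,np.pi/2,13)[1:]:
        ps,q=lever_pose(aa,te,q0);ctrl.move_straight(ps,q,velocity=.05)
        F=ctrl.current_ft_force();w=ctrl.current_gripper_width();print(round(aa,2),np.round(F,1),round(w,4),np.round(ctrl.current_torque(),2))
        if np.linalg.norm(F)>30 or w<w0-.0012: print("stop");break
    print(ctrl.current_t())
    x=ctrl.grab_frame("side")["img"][90:240,190:390];y=ctrl.grab_frame("wrist")["img"]
    cv2.imwrite("pics/c6.png",np.hstack([cv2.resize(x,(400,300)),cv2.resize(y,(400,300))]))
E
```

```text
0.63 [-0.4   0.32  2.1   0.12  0.44 -1.85]
0.63 [-0.39  0.51  2.12  0.21  0.23 -1.94]
0.9 [-0.36  0.53  1.9   0.    0.69 -1.72]
1.2 [-0.34  0.63  1.64 -0.04  1.14 -1.67]
1.57 [-0.32  0.82  1.33 -0.06  1.64 -1.66]
[-0.1  0.   0.3]
0.02691737785576786
0.71 [-6.9 -2.5  3.9] 0.0271 [-0.54  0.93 -0.13]
0.79 [-7.5 -1.8  5.2] 0.0272 [-0.48  1.02 -0.1 ]
0.87 [-7.5 -1.6  7.6] 0.0271 [-0.41  1.16 -0.12]
0.94 [-8. -3.  8.] 0.0272 [-0.35  1.29 -0.06]
1.02 [-8.7 -2.6 10.9] 0.0269 [-0.27  1.46 -0.  ]
1.1 [-8.6 -2.5 12.5] 0.0271 [-0.2   1.5   0.05]
1.18 [-8.4 -0.6 12.7] 0.027 [-0.12  1.63  0.11]
1.26 [-7.2 -2.3 14.5] 0.027 [-0.04  1.58  0.12]
1.34 [-7.6 -1.2 14.3] 0.0266 [-0.03  1.59  0.16]
1.41 [-5.7 -1.2 14.9] 0.0269 [-0.01  1.57  0.16]
1.49 [-5.2 -1.4 15.2] 0.0269 [-0.02  1.6   0.21]
1.57 [-4.2 -1.5 14.7] 0.0272 [-0.05  1.54  0.2 ]
33.2333
```

View pics/c6.png

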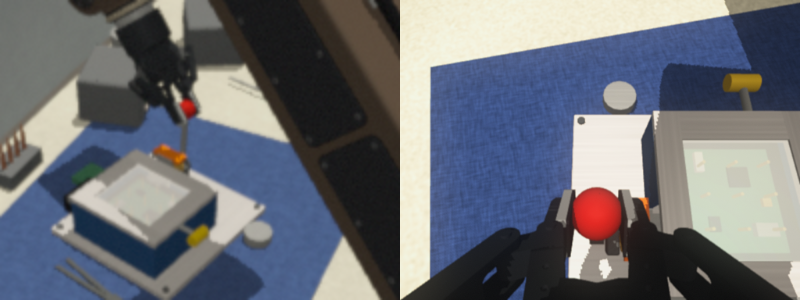

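The ball is held between the fingers (wrist view (597,214)), the rod stands straight up, and the lid is closed. I check the angle numerically, then hand in.

```bash
python3 - <<'E'
from h import *
from rig import ctrl
ctrl.wait(.6)
S,w=ctrl.grab_frame("side"),ctrl.grab_frame("wrist")
bs=max(blobs(S,(0,150,40),(6,255,255),(270,120,310,160),4),key=lambda t:t[1][4])
bw=max(blobs(w,(0,150,40),(6,255,255),(200,200,310,330),4),key=lambda t:t[1][4])
b,e=tri(ray(S,*bs[0]),ray(w,*bw[0]));d=b[:2]-M["o"];x=np.cos(yaw)*d[0]+np.sin(yaw)*d[1]
a=np.arctan2(b[2]-.042,.0287-x);print(b,e,"deg",np.degrees(a),ctrl.current_gripper_width(),ctrl.current_grasp_force())
if abs(np.degrees(a)-90)<7: print(ctrl.job_done())
E
```

```text
[ 0.5885422  -0.14412991  0.15887283] 0.005244212058512253 deg 87.72665692597946 0.026859549053305183 62.59398937225342
the job is handed in; nothing more can be done
None
```

The lid is closed and the cam lever stands within about 3° of straight up by the last camera check. The gripper still holds it, and the job is handed in; the first two lever grips slipped off before the third held.

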